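Hold a jam jar in the trigger clamp

TASK

I want to twist the stuck lid off the jam jar, so clamp the jar for me: stand it upright on the clamp's board, slid fully home into the V-shaped fixed jaw, and let go of it. Then pump the clamp's two squeeze grips until the spring pad of the moving jaw meets the jar and is pressed in about halfway, and finish still squeezing the grips so that it stays so. Never press the pad right in to its stop (the glass would crack), do not push the moving jaw along by hand, and leave the other things where they are.

Things in the scene. Friction and masses are not known exactly. Their poses are not given: they have to be found in the camera images.
- jar: the jam jar: a glass jar with a round screw lid, 62 mm across at the widest and 86 mm tall, about 0.36 kg (may vary by a third), standing upright on the worktop at the start. Origin: centre of its underside, z up. It can be gripped round its sides from above. It starts left of the clamp, in one of two spots; the soup tin stands in the other
- clamp: trigger clamp on a thin mat: wooden board 275 x 85 x 12 mm with a V-shaped steel jaw at its +x end (top 57 mm above the worktop), a moving jaw in the middle (61 mm) and at its -x end a steel housing (63 mm) with two upright black squeeze grips (123 mm). It can give 8 mm along x if pushed with over 8 N. Origin under the board's middle, 3 mm up; +x from grips to V jaw (roughly world +y), z up
- seat (a point): point on the board's top (15 mm above the worktop) where the centre of the jar's underside lies when fully home in the V; axes as the clamp's. The V opens towards -x: pushed along +x, the jar stops there by itself, centred. The V's pads end 30 mm either side of the axis and 18 mm short of the jar's axis in x, so fingers can hold the jar across y
- grips (a point): middle between the two squeeze grips, 95 mm above the worktop, where to squeeze; axes as the clamp's. At rest 68 mm over both grips' outer faces along x; each is 16 mm thick, 26 mm wide in y, free from 63 to 123 mm height. Each moves 12 mm inwards (44 mm over both at the stop); a weak spring returns them. The clamp gives, so it centres between the fingers
- grip_rear: the squeeze grip farther from the jar (origin: the clamp's origin, moving with the grip)
- grip_front: the squeeze grip nearer the jar (origin as grip_rear, moving with the grip)
- drive (a joint): travel of the ratchet pawl, m: 0 with the grips at rest, 0.024 fully squeezed (the sum of both grips' travel). On the squeeze the pawl takes the moving jaw along, after up to 8 mm (one tooth) of lost motion; on the return it slips over the teeth and the jaw stays
- jaw: the moving jaw, a steel block 50 mm wide, 44 mm high (top 61 mm above the worktop), with its spring pad in front of it (origin: the clamp's origin, moving with the jaw)
- jaw_travel (a joint): travel of the moving jaw towards the V, m. The pad's face is (0.065 - value) m from the seated jar, meeting it at about 0.065. Starts between 0.005 and 0.035, so it needs two to five squeezes. Moves stiffly (about 3 N) and, with the grips let go, holds no more than that
- pad (a joint): how far the moving jaw's spring pad is pressed in, m: 0 free, 0.014 at its stop, 1.2 N per mm. With the pad on the jar, each mm that the grips come together (both summed) presses it 1 mm further; the squeeze on each grip is then the pad's force plus 3 to 6 N (about 13 N when half pressed)
- soup_tin: bystander: soup tin, 57 mm across, 72 mm tall; origin centre of underside
- shaker: bystander: chrome waisted shaker, 38 x 62 mm; origin centre of underside
- glass_shaker: bystander: glass shaker, 44 x 90 mm; origin centre of underside
- spice_tin: bystander: flat spice tin, 35 x 61 x 88 mm; origin centre of underside
- lemon: bystander: lemon, 78 x 55 x 56 mm; origin centre of underside
- teaspoon: bystander: teaspoon, 135 mm long, lying at the front edge; origin centre of underside
- pepper_mill: bystander: wooden pepper mill, 58 x 150 mm, at the back under the wall cabinet, whose underside hangs 0.42 m above the worktop from about 0.62 m ahead of the robot on (keep wrist and forearm clear of it); origin centre of underside

How it is judged:
By the outcome, as a careful person would: the job done as asked, in the order asked, and still so for the second after the job is handed in, while the arm keeps its last pose, push and grip.
It also fails if it takes over 64 s, if anything falls off the work surface, if the arm or the gripper's body presses on something with over 40 N, if the wrist force passes 120 N, or if a joint passes its speed limit or range.

ROBOT

A 6-joint arm with a two-finger parallel gripper is mounted at the origin on a cart in front of the work surface, level with it; the furniture and walls round the work are solid. World frame = base frame: x ahead of the robot, y to its left, z up, the work surface at z = 0. Lengths are in m, angles in rad, forces in N, time in s.
With the tool pointing down it reaches from about 0.35 to 0.95 m from the base axis. Payload 17.4 kg.
Tool frame: the origin (TCP) lies at the very end of the fingers, on their centre line; the grasp point (between the pads) lies 19 mm behind it; z points along the fingers, y is the line along which they close (so a half turn about z gives the same grasp; the last joint's range is limited). The gripper opens to 93 mm and grips with 3 to 60 N. Pads are 15 mm wide; open, the fingers measure 128 mm over their backs; the gripper's body (75 mm by 188 mm) begins 65 mm behind the grasp point.
Start: joints at [-1.356, 0.116, 1.442, -0, 1.584, -0.038], TCP at [0.169, -0.654, 0.219] pointing down, gripper open.
Joint ranges: [-2.83, 2.83], [-0.83, 2.19], [0.07, 2.5], [-1.14, 4.28], [0.01, 3], [-2.97, 2.97]. Speed limits (rad/s): [1.89, 1.89, 2.22, 3.14, 3.14, 3.14].

INTERFACE

Orientations are given as [roll, pitch, yaw] about the fixed x, y, z axes, in that order (R = Rz(yaw) Ry(pitch) Rx(roll)).
In Python, from plant import status, viewer, ctrl gives the robot as it stands. The module is installed in compiled form; this text tells all that it offers.
- The arm moves only by the tool servo_tool, never from a script. Its argument "steps" is a list of rows, each a list of 3 entries, a list of its own where there are three numbers: the turn, a rotation vector about the tool's x, y, z in rad, then the shift along the tool's x, y, z in mm, then the closure, from -1 (fully open) to 1 (shut). In form: [[[ax, ay, az], [dx, dy, dz], jaw], ...]. A call has 1 to 5 rows; each row shifts and turns the commanded pose from where the row before left it, along the tool's axes as they then stand; what a row does not reach is not made up. A row lasts 1/8 s, in which the tool goes at most 62.5 mm and 10.7 degrees, less where a joint would pass 70% of its speed; a pose out of reach is approached as far as the arm can. A call with a gripper value outside its range is refused whole. The fingers move at their own pace and stop on an object; the grip force is fixed at half the most. Time passes only in rows, so rows that do not move let the fingers close. It gives the time, the measured TCP pose, the force, the opening and the grip force at its end, in the units of the state.
- status.get_state(): the state, without advancing time (a new reading comes with each control period).
- viewer.get_image(name): name is "side" or "top" or "wrist"; returns the picture (480x640x3 uint8, red, green, blue); there is no depth.
- viewer.calibration(name): a dict with "K" (3x3 intrinsics, pixels), "k1" (the pictures are not rectified: a ray, as slopes to the right and down, at radius r is drawn at 1 + k1 r^2 times it, then the intrinsics apply), "cam_to_world" (4x4, takes a point from camera to world coordinates); the wrist camera has in their place "mount" (4x4, takes a point from camera to tool coordinates, whose origin is the TCP and whose axes are the flange's). Camera axes: x right, y down, z forward; pixel columns grow to the right and rows downward; lengths in m; the calibration is good to about 2 mm. A picture is of the moment at which its call begins: read the wrist's pose just before it. calibration takes no time and is no camera call.
- ctrl.sign_off(): hands the job in; it is judged then, once.
Trained networks look in the newest picture that a camera, given by its name, has taken for a name from the list of things; names that differ only in an ending like _2 or _b are one class to them, and where a whole thing is asked for, a point or a joint stands for the part that bears it (a point fixed in the world has none). Each returns a list of dicts, best first, with "p" (0 to 1); they miss things now and then, are a little off and sometimes report something else, mostly with a low value. They report only what shows in the picture. A call takes as long as a camera call.
- viewer.recognise(camera, query): "bbox" ([left, top, right, bottom] in pixels, round what is visible of it).
- viewer.masks_of(camera, query): "pixels" (480x640 bool, what is visible of it) and "bbox" ([left, top, right, bottom] in pixels, round what is visible of it).
The state is a dict: "time_s": time; "joint_positions": joint angles; "dq": joint speeds; "joint_torque": joint torques, N m; "ee_pos": TCP position; "tool_rot": TCP orientation; "ft_force": force on the tool from outside, world axes, zero at the start; "moment": the same for the moment, N m; "finger_gap": finger opening in m; "finger_force": force on a finger pad.
Only numpy, scipy, OpenCV 4.12 (cv2) and the standard library are available. Lean on these libraries where they do the work, as an engineer would, in place of code of your own. Each camera call takes 0.05 s, during which the arm holds its last target. There are 200 camera calls.

## Working session

There is one attempt and no reset: what is moved stays moved. The work goes in short steps, Python scripts to look and compute and a tool call to move; the robot and the scene stay as the last step left them, time stands still between calls to the robot, and variables do not carry over. Pictures are saved under pics/ and viewed, at most 10 in all, crops included, and the job is handed in when it is done.

Besides the shell and the picture viewer there is one more tool, called after "Emit:" as a command line: name --argument value ..., lists and objects as JSON in quotes. servo_tool: Moves the arm, as the interface text tells. Its arguments: {"type":"object","properties":{"steps":{"type":"array","items":{"type":"array"}}},"required":["steps"]}

```bash
mkdir -p pics; cat > h.py <<'E'
import numpy as np, cv2
from plant import status, viewer, ctrl
from scipy.spatial.transform import Rotation as R
def ray(cam,uv):
    c=viewer.calibration(cam);K=np.array(c["K"]);k1=c["k1"]
    d=(np.array(uv,float)-K[:2,2])/[K[0,0],K[1,1]]
    s=d.copy()
    for _ in range(20): s=d/(1+k1*(s@s))
    if "mount" in c:
        st=status.get_state();T=np.eye(4);T[:3,:3]=R.from_euler('xyz',st["tool_rot"]).as_matrix();T[:3,3]=st["ee_pos"];T=T@np.array(c["mount"])
    else: T=np.array(c["cam_to_world"])
    return T[:3,3],T[:3,:3]@np.r_[s,1]
def proj(cam,p):
    c=viewer.calibration(cam);K=np.array(c["K"])
    if "mount" in c:
        st=status.get_state();T=np.eye(4);T[:3,:3]=R.from_euler('xyz',st["tool_rot"]).as_matrix();T[:3,3]=st["ee_pos"];T=T@np.array(c["mount"])
    else: T=np.array(c["cam_to_world"])
    q=T[:3,:3].T@(np.array(p)-T[:3,3]);s=q[:2]/q[2];s=s*(1+c["k1"]*(s@s));return K[:2,:2]@s+K[:2,2]
def atz(cam,uv,z):
    o,d=ray(cam,uv);return o+d*(z-o[2])/d[2]
def snap(cam,name):
    im=viewer.get_image(cam);cv2.imwrite("pics/"+name+".png",im[:,:,::-1].copy());return im
E
python3 - <<'E'
from h import *
np.set_printoptions(precision=4,suppress=True)
print(status.get_state())
for c in ["top","side"]:
    snap(c,c+"0"); print(c,np.array(viewer.calibration(c)["cam_to_world"])[:3])
    for q in ["jar","soup_tin","clamp","seat","grips","grip_rear","grip_front","jaw"]:
        print(q,[(round(r["p"],2),np.round(r["bbox"])) for r in viewer.recognise(c,q)[:2]])
E
```

```text
{'time_s': 0.0, 'joint_positions': array([-1.3558,  0.1165,  1.4423, -0.    ,  1.584 , -0.0378]), 'dq': array([ 0.0008,  0.0002, -0.0015, -0.0006,  0.0017,  0.0006]), 'joint_torque': array([  0.0021, -72.1249, -62.2617,   0.0779,   0.0238,  -0.0001]), 'ee_pos': array([ 0.1688, -0.6534,  0.2179]), 'tool_rot': array([-3.1404, -0.    ,  0.2528]), 'ft_force': array([-0.5612,  0.7643,  0.2542]), 'moment': array([-0.0418, -0.0261,  0.0285]), 'finger_force': 0.0, 'finger_gap': 0.09299765811161463}
top [[ 0.0175 -0.9927  0.1193  0.4084]
 [-0.9995 -0.0204 -0.0227  0.132 ]
 [ 0.025  -0.1188 -0.9926  1.2257]]
jar [(0.65, array([214., 231., 247., 260.]))]
soup_tin [(0.67, array([208., 280., 243., 306.])), (0.34, array([386., 161., 425., 191.]))]
clamp [(0.57, array([302., 228., 438., 294.]))]
seat [(0.95, array([299., 230., 436., 293.]))]
grips [(0.61, array([299., 231., 437., 297.]))]
grip_rear [(0.6, array([352., 135., 381., 171.])), (0.5, array([419., 237., 433., 249.]))]
grip_front [(0.53, array([395., 239., 411., 258.]))]
jaw [(0.68, array([364., 179., 385., 202.])), (0.64, array([355., 246., 394., 274.]))]
side [[-0.5919 -0.4172  0.6896 -0.0344]
 [-0.8058  0.3275 -0.4935  0.527 ]
 [-0.0199 -0.8477 -0.53    0.5523]]
jar [(0.77, array([228., 273., 260., 332.]))]
soup_tin [(0.77, array([244., 315., 288., 378.])), (0.72, array([401., 193., 416., 225.]))]
clamp [(0.94, array([315., 190., 429., 309.])), (0.25, array([360., 238., 397., 270.]))]
seat [(0.56, array([316., 189., 428., 312.])), (0.33, array([360., 239., 397., 270.]))]
grips [(0.77, array([318., 192., 429., 311.]))]
grip_rear [(0.73, array([399., 190., 415., 226.]))]
grip_front [(0.66, array([388., 202., 405., 238.])), (0.63, array([363., 241., 395., 267.]))]
jaw [(0.94, array([361., 237., 397., 270.]))]
```

```bash
python3 - <<'E'
import cv2
t=cv2.imread("pics/top0.png");s=cv2.imread("pics/side0.png")
cv2.imwrite("pics/a.png",cv2.resize(t[120:330,180:450],None,fx=2.9,fy=2.8,interpolation=cv2.INTER_CUBIC))
cv2.imwrite("pics/b.png",cv2.resize(s[160:400,200:500],None,fx=2.5,fy=2.5,interpolation=cv2.INTER_CUBIC))
E
```

```text
(no output)
```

View pics/a.png

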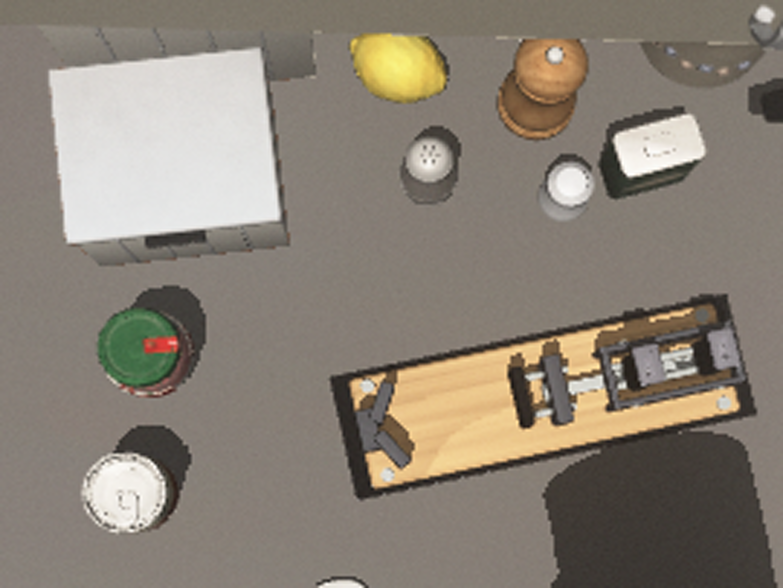

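View pics/b.png

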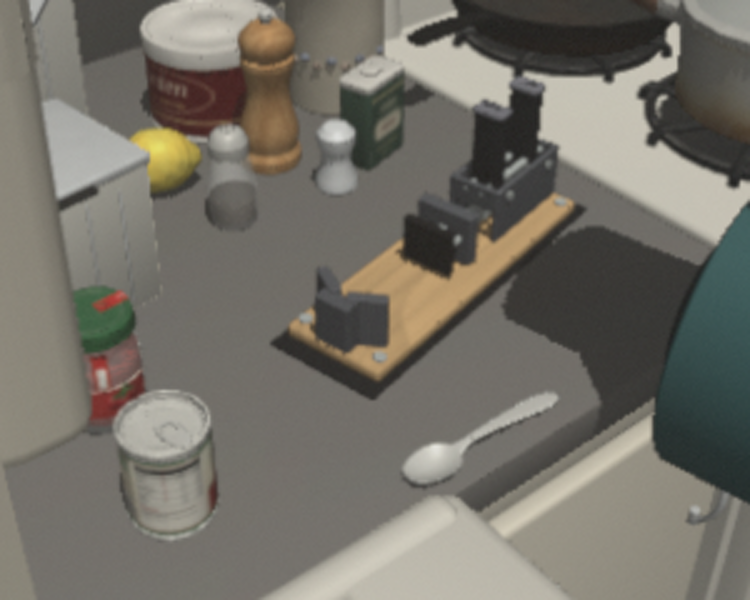

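The top view shows the jar with its green lid at crop (140,348), next to the bin at the back. The soup tin is in front of it at (127,492). The clamp's V is at left (375,420), the jaw near (540,385), and the grips are at (650,365) and (722,348). The side view shows the same layout.

```bash
python3 - <<'E'
from h import *
np.set_printoptions(precision=4,suppress=True)
f=lambda p:(180+p[0]/2.9,120+p[1]/2.8)
g=lambda p,z:atz("top",f(p),z)
print("jar",g((140,348),.086),"tin",g((127,492),.072))
mat=[g(p,.003) for p in [(333,377),(362,497),(727,296),(755,412)]];print("mat",mat,np.mean(mat,0))
sc=[g(p,.016) for p in [(366,386),(387,475),(702,314),(725,403)]];print("screws",sc,np.mean(sc,0))
for m in (mat,sc):
  d=(m[0]+m[1]-m[2]-m[3]);print(np.arctan2(d[1],d[0]), np.linalg.norm(d)/2)
print("grips",g((651,358),.123),g((722,342),.123))
print("bin corner near base",g((290,245),0),g((100,265),0))
r=viewer.masks_of
viewer.get_image("top");viewer.get_image("side")
for c in["top","side"]:
  for q in["jar","grip_front","grip_rear","jaw"]:
    for m in r(c,q)[:2]:
      v,u=np.nonzero(m["pixels"]);print(c,q,round(m["p"],2),np.round(m["bbox"]),u.mean(),v.mean(), atz(c,(u.mean(),v.mean()),.06))
E
```

```text
jar [0.5238 0.3035 0.086 ] tin [0.4229 0.3105 0.072 ]
mat [array([0.513 , 0.1747, 0.003 ]), array([0.423 , 0.1515, 0.003 ]), array([ 0.5809, -0.1148,  0.003 ]), array([ 0.4924, -0.135 ,  0.003 ])] [0.5023 0.0191 0.003 ]
screws [array([0.5056, 0.1503, 0.016 ]), array([0.4395, 0.1337, 0.016 ]), array([ 0.565 , -0.0938,  0.016 ]), array([ 0.4979, -0.1104,  0.016 ])] [0.502 0.02  0.016]
1.8048286384935261 0.2960908565936929
1.8075696209374403 0.2510726137445458
grips [ 0.5199 -0.0398  0.123 ] [ 0.532  -0.0871  0.123 ]
bin corner near base [0.614  0.2091 0.    ] [0.5955 0.3481 0.    ]
top jar 0.8 [212. 230. 247. 258.] 229.7979407979408 245.3861003861004 [0.5243 0.3043 0.06  ]
top grip_front 0.56 [392. 242. 409. 259.] 401.2142857142857 250.7032967032967 [ 0.5204 -0.0429  0.06  ]
top grip_rear 0.7 [418. 239. 431. 250.] 426.3783783783784 245.3783783783784 [ 0.5323 -0.0943  0.06  ]
top jaw 0.93 [356. 247. 418. 275.] 371.13859275053306 258.94029850746267 [0.5024 0.0181 0.06  ]
side jar 0.97 [229. 272. 259. 334.] 243.56909871244636 300.6987124463519 [0.5112 0.3033 0.06  ]
side grip_front 0.64 [389. 203. 403. 235.] 395.85121951219514 217.43658536585366 [ 0.5521 -0.0739  0.06  ]
side grip_rear 0.91 [401. 190. 416. 224.] 409.71279373368145 206.5822454308094 [ 0.5671 -0.1297  0.06  ]
side jaw 0.75 [361. 238. 399. 271.] 377.16597510373447 253.11203319502076 [0.4793 0.043  0.06  ]
side jaw 0.32 [363. 246. 383. 270.] 371.4251336898396 257.10695187165777 [0.4762 0.0597 0.06  ]
```

View pics/top0.png

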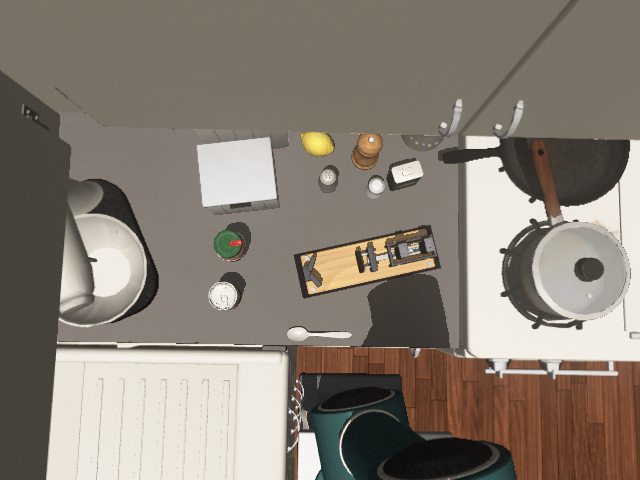

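The jar is at about (0.523, 0.303). The clamp origin is at (0.502, 0.020), with its +x at yaw 1.806. The mixer at far left and the pot at right set the limits for the path, so I'll go high over the pot.

```bash
cat >> h.py <<'E'
def plan(pts,yaws,jaw,step=60,turn=.18):
    """rows (tool axes) through world waypoints, start from measured pose"""
    st=status.get_state();p=np.array(st["ee_pos"]);y=st["tool_rot"][2]
    for t,yw in zip(pts,yaws):
        t=np.array(t);n=int(max(np.ceil(np.linalg.norm(t-p)*1000/step),np.ceil(abs(yw-y)/turn),1))
        for i in range(n):
            Rm=R.from_euler('xyz',[np.pi,0,y+(yw-y)*i/n]).as_matrix()
            print([[0,0,round(-(yw-y)/n,3)],[round(float(v)) if step>5 else round(float(v),1) for v in Rm.T@(t-p)*1000/n],jaw],end=",\n")
        p,y=t,yw
E
python3 - <<'E'
from h import *
print(np.round(atz("top",(588,268),.15),3))
plan([(.25,-.45,.42),(.40,-.1,.40),(.523,.304,.17)],[.253,.253,.24],-1)
E
```

```text
[ 0.486 -0.381  0.15 ]
[[0, 0, np.float64(-0.0)], [26, -35, -40], -1],
[[0, 0, np.float64(-0.0)], [26, -35, -40], -1],
[[0, 0, np.float64(-0.0)], [26, -35, -40], -1],
[[0, 0, np.float64(-0.0)], [26, -35, -40], -1],
[[0, 0, np.float64(-0.0)], [26, -35, -40], -1],
[[0, 0, -0.0], [33, -43, 3], -1],
[[0, 0, -0.0], [33, -43, 3], -1],
[[0, 0, -0.0], [33, -43, 3], -1],
[[0, 0, -0.0], [33, -43, 3], -1],
[[0, 0, -0.0], [33, -43, 3], -1],
[[0, 0, -0.0], [33, -43, 3], -1],
[[0, 0, -0.0], [33, -43, 3], -1],
[[0, 0, 0.001], [24, -40, 26], -1],
[[0, 0, 0.001], [24, -40, 26], -1],
[[0, 0, 0.001], [24, -40, 26], -1],
[[0, 0, 0.001], [24, -40, 26], -1],
[[0, 0, 0.001], [24, -40, 26], -1],
[[0, 0, 0.001], [24, -40, 26], -1],
[[0, 0, 0.001], [24, -40, 26], -1],
[[0, 0, 0.001], [24, -40, 26], -1],
[[0, 0, 0.001], [24, -40, 26], -1],
```

Emit:
servo_tool --steps '[[[0, 0, 0], [26, -35, -40], -1], [[0, 0, 0], [26, -35, -40], -1], [[0, 0, 0], [26, -35, -40], -1], [[0, 0, 0], [26, -35, -40], -1], [[0, 0, 0], [26, -35, -40], -1]]'

```text
time_s: 2.02
ee_pos: [0.2511, -0.45, 0.4201]
tool_rot: [3.141, -0.0, 0.253]
ft_force: [0.5, -0.3, 0.1]
finger_gap: 0.093
finger_force: 0.0
```

Emit:
servo_tool --steps '[[[0, 0, 0], [33, -43, 3], -1], [[0, 0, 0], [33, -43, 3], -1], [[0, 0, 0], [33, -43, 3], -1], [[0, 0, 0], [33, -43, 3], -1], [[0, 0, 0], [33, -43, 3], -1]]'

```text
time_s: 2.65
ee_pos: [0.3571, -0.2005, 0.4038]
tool_rot: [3.141, -0.001, 0.252]
ft_force: [1.1, -1.1, 0.2]
finger_gap: 0.0931
finger_force: 0.0
```

Emit:
servo_tool --steps '[[[0, 0, 0], [33, -43, 3], -1], [[0, 0, 0], [33, -43, 3], -1], [[0, 0, 0], [24, -40, 13], -1], [[0, 0, 0], [24, -40, 20], -1], [[0, 0, 0], [24, -40, 20], -1]]'

```text
time_s: 3.28
ee_pos: [0.4391, 0.0334, 0.3443]
tool_rot: [3.141, -0.001, 0.253]
ft_force: [0.6, -0.9, -0.0]
finger_gap: 0.093
finger_force: 0.0
```

```bash
python3 - <<'E'
from h import *
snap("wrist","w1"); print(status.get_state()["ee_pos"])
plan([(.523,.304,.17)],[.24],-1)
for q in ["jar","jaw","clamp","grip_front","grip_rear"]:
    print(q,[(round(r["p"],2),np.round(r["bbox"])) for r in viewer.recognise("wrist",q)[:2]])
E
```

```text
[0.43958229 0.03712384 0.34118323]
[[0, 0, np.float64(0.003)], [25, -40, 29], -1],
[[0, 0, np.float64(0.003)], [25, -40, 29], -1],
[[0, 0, np.float64(0.003)], [24, -40, 29], -1],
[[0, 0, np.float64(0.003)], [24, -40, 29], -1],
[[0, 0, np.float64(0.003)], [24, -40, 29], -1],
[[0, 0, np.float64(0.003)], [24, -40, 29], -1],
jar [(0.91, array([ 62.,  42., 149., 112.]))]
jaw [(0.67, array([327., 141., 433., 185.])), (0.38, array([197., 236., 292., 267.]))]
clamp [(0.85, array([230., 127., 469., 196.]))]
grip_front [(0.62, array([385., 151., 416., 180.])), (0.56, array([ 65.,  43., 150., 110.]))]
grip_rear [(0.85, array([430., 154., 468., 177.]))]
```

View pics/w1.png

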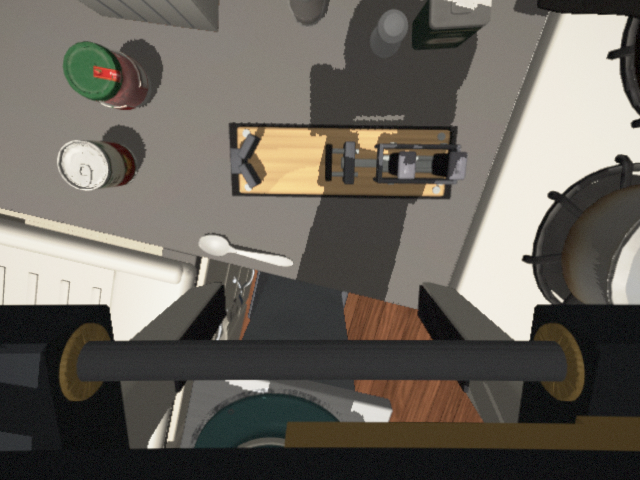

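The wrist view shows the whole clamp: V arm tips at (257,138) and (257,186), the pad at (328,162), grips at about (403,163) and (455,163), and the jar lid at (91,71).

```bash
python3 - <<'E'
from h import *
np.set_printoptions(precision=4,suppress=True)
g=lambda p,z:atz("wrist",p,z)
print("jar",g((92,71),.086))
m=[g(p,.003) for p in [(231,124),(233,196),(456,124),(452,198)]];d=m[0]+m[1]-m[2]-m[3];a=np.arctan2(d[1],d[0]);O=np.mean(m,0);print(m,O,a)
a=1.806;cx=np.array([np.cos(a),np.sin(a)]);cy=np.array([-cx[1],cx[0]])
for O in (O[:2],np.array([.5022,.0195])):
  for n,p,z in [("V1",(257,138),.057),("V2",(257,186),.057),("padface",(326,162),.055),("gf",(403,164),.123),("gr",(456,164),.123)]:
    q=g(p,z)[:2];print(n,q,"clamp",(q-O)@cx,(q-O)@cy)
f=lambda p:(180+p[0]/2.9,120+p[1]/2.8)
for n,p,z in [("V1",(392,375),.057),("V2",(411,464),.057),("gf",(651,358),.123),("gr",(722,342),.123)]:
    q=atz("top",f(p),z)[:2];print("top",n,q,"clamp",(q-O)@cx,(q-O)@cy)
E
```

```text
jar [0.5242 0.2998 0.086 ]
[array([0.5112, 0.1705, 0.003 ]), array([0.42  , 0.1503, 0.003 ]), array([ 0.5843, -0.1137,  0.003 ]), array([ 0.4922, -0.1412,  0.003 ])] [0.5019 0.0165 0.003 ] 1.8180531705131202
V1 [0.5027 0.1249] clamp 0.10525914493746553 -0.02602308856623645
V2 [0.448  0.1134] clamp 0.10680206165016906 0.02984344828736074
padface [0.4965 0.0392] clamp 0.023377118051683313 -3.2723700392992286e-05
gf [ 0.5151 -0.0365] clamp -0.054612916941052476 -0.00047864222419020236
gr [ 0.5284 -0.0889] clamp -0.10864729839337334 -0.0012333033426524648
V1 [0.5027 0.1249] clamp 0.10239311180030206 -0.025056619037448054
V2 [0.448  0.1134] clamp 0.10393602851300557 0.030809917816149137
padface [0.4965 0.0392] clamp 0.020511084914519827 0.0009337458283954029
gf [ 0.5151 -0.0365] clamp -0.05747895007821596 0.0004878273045981936
gr [ 0.5284 -0.0889] clamp -0.11151333153053682 -0.00026683381386406887
top V1 [0.5106 0.1317] clamp 0.1071150263097472 -0.034317443000163574
top V2 [0.4466 0.1172] clamp 0.1079253192556551 0.031305757080299215
top gf [ 0.5199 -0.0398] clamp -0.061786975335733824 -0.00344160824941603
top gr [ 0.532  -0.0871] clamp -0.11058767706474817 -0.004102184244304514
```

Emit:
servo_tool --steps '[[[0, 0, 0], [25, -40, 20], -1], [[0, 0, 0], [25, -40, 20], -1], [[0, 0, 0], [24, -40, 20], -1], [[0, 0, 0], [24, -40, 20], -1], [[0, 0, 0], [24, -40, 20], -1]]'

```text
time_s: 4.2
ee_pos: [0.5081, 0.2562, 0.245]
tool_rot: [-3.142, -0.002, 0.251]
ft_force: [-0.0, -0.0, 0.1]
finger_gap: 0.0931
finger_force: 0.0
```

```bash
python3 - <<'E'
from h import *
snap("wrist","w2")
for r in viewer.masks_of("wrist","jar")[:2]:
    v,u=np.nonzero(r["pixels"]);print(r["p"],r["bbox"],u.mean(),v.mean())
print(status.get_state()["ee_pos"])
plan([(.524,.302,.12),(.524,.302,.028)],[.24,.24],-1,50)
E
```

```text
0.74 [240.9, 159.6, 309.4, 230.0] 275.2232142857143 196.1452922077922
0.48 [569.3, 14.0, 638.7, 92.5] 605.4751342516928 55.26826990427271
[0.50756467 0.25746535 0.24219041]
[[0, 0, np.float64(0.004)], [9, -13, 41], -1],
[[0, 0, np.float64(0.004)], [9, -13, 41], -1],
[[0, 0, np.float64(0.004)], [9, -13, 41], -1],
[[0, 0, -0.0], [0, 0, 46], -1],
[[0, 0, -0.0], [0, 0, 46], -1],
```

View pics/w2.png

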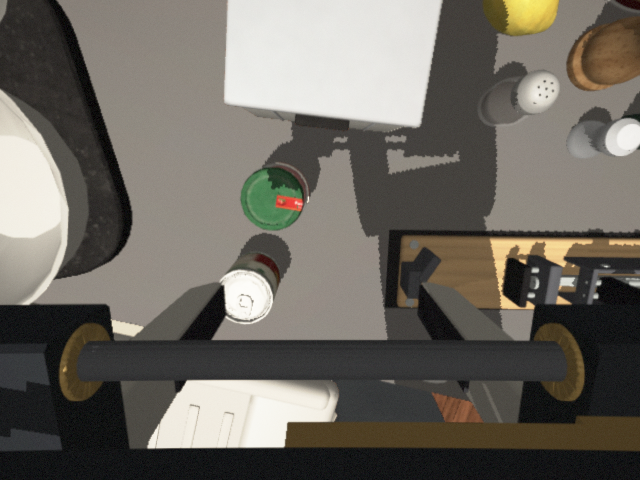

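The jar lid is centred at about (273,198) and the way down is clear. I'm measuring it and will check the tin as well.

```bash
python3 - <<'E'
from h import *
print(atz("wrist",(273,198),.086),atz("wrist",(247,298),.072),atz("wrist",(225,105),.15))
E
```

```text
[0.52534154 0.30470781 0.086     ] [0.42227299 0.30922542 0.072     ] [0.58571761 0.34186456 0.15      ]
```

Emit:
servo_tool --steps '[[[0, 0, 0], [9, -13, 40], -1], [[0, 0, 0], [9, -13, 40], -1], [[0, 0, 0], [9, -13, 35], -1], [[0, 0, 0], [0, 0, 0], -1]]'

```text
time_s: 4.8
ee_pos: [0.5233, 0.2991, 0.1281]
tool_rot: [3.141, 0.003, 0.252]
ft_force: [-0.3, -0.6, 0.0]
finger_gap: 0.0931
finger_force: 0.0
```

Emit:
servo_tool --steps '[[[0, 0, 0], [2, -3, 40], -1], [[0, 0, 0], [0, 0, 40], -1], [[0, 0, 0], [0, 0, 20], -1], [[0, 0, 0], [0, 0, 0], 0.6], [[0, 0, 0], [0, 0, 0], 0.6]]'

```text
time_s: 5.42
ee_pos: [0.5257, 0.304, 0.0319]
tool_rot: [-3.141, -0.002, 0.252]
ft_force: [-0.4, -0.2, 0.1]
finger_gap: 0.0774
finger_force: 0.0
```

Emit:
servo_tool --steps '[[[0, 0, 0], [0, 0, 0], 0.6], [[0, 0, 0], [0, 0, 0], 0.6], [[0, 0, 0], [0, 0, -20], 0.6]]'

```text
time_s: 5.8
ee_pos: [0.5238, 0.3034, 0.049]
tool_rot: [3.141, 0.003, 0.253]
ft_force: [0.2, 0.3, -4.3]
finger_gap: 0.0586
finger_force: 30.0
```

```bash
python3 - <<'E'
from h import *
plan([(.524,.303,.135),(.49,.20,.135),(.4845,.088,.135)],[.253,.60,1.81],.6)
E
```

```text
[[0, 0, np.float64(-0.0)], [0, 0, -43], 0.6],
[[0, 0, np.float64(-0.0)], [0, 0, -43], 0.6],
[[0, 0, -0.173], [-29, 46, 0], 0.6],
[[0, 0, -0.173], [-37, 40, 0], 0.6],
[[0, 0, -0.173], [-10, 13, 0], 0.6],
[[0, 0, -0.173], [-12, 11, 0], 0.6],
[[0, 0, -0.173], [-13, 9, 0], 0.6],
[[0, 0, -0.173], [-15, 6, 0], 0.6],
[[0, 0, -0.173], [-16, 4, 0], 0.6],
[[0, 0, -0.173], [-16, 1, 0], 0.6],
[[0, 0, -0.173], [-16, -2, 0], 0.6],
```

Emit:
servo_tool --steps '[[[0, 0, 0], [0, 0, -43], 0.6], [[0, 0, 0], [0, 0, -43], 0.6], [[0, 0, -0.17], [-29, 46, 0], 0.6], [[0, 0, -0.17], [-37, 40, 0], 0.6], [[0, 0, -0.17], [-10, 13, 0], 0.6]]'

```text
time_s: 6.42
ee_pos: [0.4888, 0.182, 0.1369]
tool_rot: [3.141, -0.0, 0.767]
ft_force: [-0.1, 0.2, -4.3]
finger_gap: 0.0587
finger_force: 30.0
```

Emit:
servo_tool --steps '[[[0, 0, -0.17], [-12, 11, 0], 0.6], [[0, 0, -0.17], [-13, 9, 0], 0.6], [[0, 0, -0.17], [-15, 6, 0], 0.6], [[0, 0, -0.17], [-16, 4, 0], 0.6], [[0, 0, -0.17], [-16, 1, 0], 0.6]]'

```text
time_s: 7.05
ee_pos: [0.4846, 0.1028, 0.1367]
tool_rot: [3.141, 0.0, 1.618]
ft_force: [0.2, 0.3, -4.1]
finger_gap: 0.0587
finger_force: 30.0
```

Emit:
servo_tool --steps '[[[0, 0, -0.17], [-16, -2, 0], 0.6], [[0, 0, 0], [0, 0, 0], 0.6], [[0, 0, 0], [0, 0, 0], 0.6]]'

```text
time_s: 7.42
ee_pos: [0.4835, 0.0877, 0.1362]
tool_rot: [3.141, -0.0, 1.779]
ft_force: [-0.2, 0.1, -4.2]
finger_gap: 0.0588
finger_force: 30.0
```

```bash
python3 - <<'E'
from h import *
snap("wrist","w3");st=status.get_state();print(st["ee_pos"],st["tool_rot"],st["finger_gap"],st["ft_force"])
E
```

```text
[0.48348136 0.08781551 0.13603677] [ 3.14131973e+00 -8.45621031e-05  1.77979503e+00] 0.05918303524505533 [ 0.64447353  0.12497214 -3.74664535]
```

View pics/w3.png

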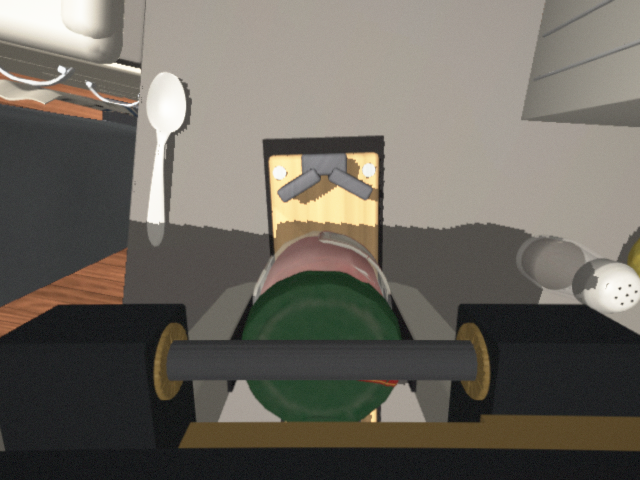

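The wrist view shows the V ahead of the held jar: arm tips at about (281,197) and (370,194), mat corners at (264,140) and (383,137), and screws at (280,173) and (369,170).

```bash
python3 - <<'E'
from h import *
np.set_printoptions(precision=4,suppress=True)
g=lambda p,z:atz("wrist",p,z)[:2]
P=status.get_state()["ee_pos"][:2]
a=1.81;cx=np.array([np.cos(a),np.sin(a)]);cy=np.array([-cx[1],cx[0]])
for n,p,z in [("tipL",(281,194),.057),("tipR",(371,191),.057),("mL",(264,140),.003),("mR",(383,137),.003),("sL",(280,173),.016),("sR",(369,170),.016),("eL0",(266,160),.003),("eR1",(380,240),.003),("eR0",(383,140),.003),("eL1",(272,240),.003)]:
    q=g(p,z);print(n,q,"rel TCP",(q-P)@cx,(q-P)@cy)
E
```

```text
tipL [0.4469 0.123 ] rel TCP 0.04280504592939966 0.027194259868468726
tipR [0.5045 0.1372] rel TCP 0.042983797812888934 -0.03206838056898758
mL [0.422  0.1544] rel TCP 0.07928575251759441 0.043959060349644294
mR [0.5117 0.1757] rel TCP 0.07874542798794898 -0.048244352783335505
sL [0.4399 0.1333] rel TCP 0.054515288897389665 0.03160641570630433
sR [0.5054 0.1495] rel TCP 0.05471404636953084 -0.035879335682410037
eL0 [0.426  0.1399] rel TCP 0.06423354444296586 0.043450347902713085
eR1 [0.5297 0.096 ] rel TCP -0.0030294799549513882 -0.04680411994036455
eR0 [0.5123 0.1736] rel TCP 0.07652428951820697 -0.04827548647591865
eL1 [0.4419 0.0773] rel TCP -0.00033104727178958764 0.042866132640756366
```

Emit:
servo_tool --steps '[[[0, 0, -0.03], [8, 2, 20], 0.6], [[0, 0, 0], [0, 0, 35], 0.6], [[0, 0, 0], [0, 0, 25], 0.6], [[0, 0, 0], [0, 0, 6], 0.6], [[0, 0, 0], [0, 0, 0], 0.6]]'

```text
time_s: 8.1
ee_pos: [0.4836, 0.096, 0.0494]
tool_rot: [-3.141, -0.0, 1.813]
ft_force: [-0.2, 0.4, -3.7]
finger_gap: 0.0588
finger_force: 30.0
```

Emit:
servo_tool --steps '[[[0, 0, 0], [0, 0, 3], 0.6], [[0, 0, 0], [0, 0, 0], 0.6]]'

```text
time_s: 8.35
ee_pos: [0.484, 0.0957, 0.0471]
tool_rot: [3.141, 0.0, 1.813]
ft_force: [0.6, 0.8, -4.4]
finger_gap: 0.059
finger_force: 30.0
```

Emit:
servo_tool --steps '[[[0, 0, 0], [0, 0, 1.5], 0.6], [[0, 0, 0], [0, 0, 0], 0.6], [[0, 0, 0], [0, 0, 1], 0.6], [[0, 0, 0], [0, 0, 0], 0.6]]'

```text
time_s: 8.85
ee_pos: [0.4843, 0.0956, 0.0458]
tool_rot: [3.14, 0.0, 1.813]
ft_force: [-7.1, -1.7, 15.8]
finger_gap: 0.059
finger_force: 30.0
```

Emit:
servo_tool --steps '[[[0, 0, 0], [0, 0, -1], 0.6], [[0, 0, 0], [0, 0, 0], 0.6]]'

```text
time_s: 9.1
ee_pos: [0.4842, 0.0956, 0.0459]
tool_rot: [3.141, 0.0, 1.813]
ft_force: [-2.0, -1.4, 7.6]
finger_gap: 0.0587
finger_force: 30.0
```

Emit:
servo_tool --steps '[[[0, 0, 0], [0, 0, -1], 0.6], [[0, 0, 0], [5, 0, 0], 0.6], [[0, 0, 0], [5, 0, 0], 0.6], [[0, 0, 0], [0, 0, 0], 0.6]]'

```text
time_s: 9.6
ee_pos: [0.4813, 0.1057, 0.046]
tool_rot: [3.141, 0.0, 1.813]
ft_force: [0.2, -1.4, -2.1]
finger_gap: 0.0587
finger_force: 30.0
```

Emit:
servo_tool --steps '[[[0, 0, 0], [2, 0, 0], 0.6], [[0, 0, 0], [2, 0, 0], 0.6], [[0, 0, 0], [0, 0, 0], 0.6]]'

```text
time_s: 9.98
ee_pos: [0.4805, 0.1089, 0.0461]
tool_rot: [3.141, 0.001, 1.813]
ft_force: [3.1, -5.0, -2.0]
finger_gap: 0.0589
finger_force: 30.0
```

Emit:
servo_tool --steps '[[[0, 0, 0], [1, 0.5, 0], 0.6], [[0, 0, 0], [0, 0, 0], 0.6]]'

```text
time_s: 10.22
ee_pos: [0.4807, 0.1099, 0.046]
tool_rot: [-3.141, 0.001, 1.813]
ft_force: [3.3, -6.8, -2.3]
finger_gap: 0.0592
finger_force: 30.0
```

Emit:
servo_tool --steps '[[[0, 0, 0], [0, 0.8, 0], 0.6], [[0, 0, 0], [0.5, 0, 0.3], 0.6], [[0, 0, 0], [0, 0, 0], 0.6]]'

```text
time_s: 10.6
ee_pos: [0.4812, 0.1104, 0.0459]
tool_rot: [-3.141, 0.001, 1.813]
ft_force: [-1.0, -7.9, 2.4]
finger_gap: 0.0588
finger_force: 30.0
```

Emit:
servo_tool --steps '[[[0, 0, 0], [0, 0, 0], 0.1], [[0, 0, 0], [0, 0, 0], -1], [[0, 0, 0], [0, 0, 0], -1], [[0, 0, 0], [0, 0, 0], -1]]'

```text
time_s: 11.1
ee_pos: [0.4813, 0.1111, 0.0458]
tool_rot: [-3.142, -0.0, 1.813]
ft_force: [0.2, 1.4, -0.7]
finger_gap: 0.0839
finger_force: 0.0
```

Emit:
servo_tool --steps '[[[0, 0, 0], [0, 0, -25], -1], [[0, 0, 0], [0, 0, -50], -1], [[0, 0, 0], [0, 0, -55], -1], [[0, 0, 0], [-50, 0, -10], -1], [[0, 0, 0], [0, 0, 0], -1]]'

```text
time_s: 11.72
ee_pos: [0.494, 0.0607, 0.1871]
tool_rot: [3.14, 0.001, 1.811]
ft_force: [0.1, 0.6, -0.2]
finger_gap: 0.0928
finger_force: 0.0
```

```bash
python3 - <<'E'
from h import *
snap("wrist","w4");t=snap("top","t4");st=status.get_state();print(st["ee_pos"],st["tool_rot"],st["finger_gap"],st["time_s"])
E
```

```text
[0.49318379 0.06235582 0.18559757] [-3.14134965e+00 -3.63554869e-04  1.81177889e+00] 0.09318986719795647 11.825
```

View pics/w4.png

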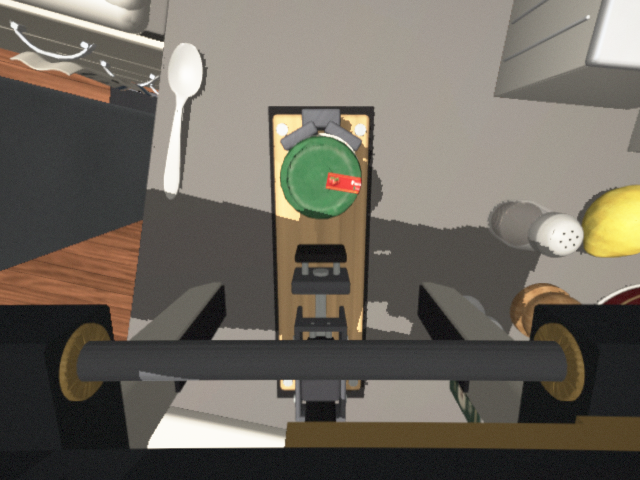

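The jar stands upright in the V with its lid at (321,177), touching both pads. The jaw is at about (320,265). Next, the grips.

```bash
python3 - <<'E'
from h import *
plan([(.51,-.0,.22),(.523,-.062,.20)],[1.1,.24],-1)
E
```

```text
[[0, 0, np.float64(0.178)], [-16, 0, -9], -1],
[[0, 0, np.float64(0.178)], [-16, 3, -9], -1],
[[0, 0, np.float64(0.178)], [-15, 6, -9], -1],
[[0, 0, np.float64(0.178)], [-14, 9, -9], -1],
[[0, 0, 0.172], [-10, 8, 4], -1],
[[0, 0, 0.172], [-8, 10, 4], -1],
[[0, 0, 0.172], [-7, 11, 4], -1],
[[0, 0, 0.172], [-5, 12, 4], -1],
[[0, 0, 0.172], [-3, 12, 4], -1],
```

Emit:
servo_tool --steps '[[[0, 0, 0.178], [-16, 0, -9], -1], [[0, 0, 0.178], [-16, 3, -9], -1], [[0, 0, 0.178], [-15, 6, -9], -1], [[0, 0, 0.178], [-14, 9, -9], -1], [[0, 0, 0.172], [-10, 8, 4], -1]]'

```text
time_s: 12.45
ee_pos: [0.5128, -0.0126, 0.218]
tool_rot: [3.141, -0.0, 0.924]
ft_force: [1.0, 0.5, -0.3]
finger_gap: 0.093
finger_force: 0.0
```

Emit:
servo_tool --steps '[[[0, 0, 0.172], [-8, 10, 4], -1], [[0, 0, 0.172], [-7, 11, 4], -1], [[0, 0, 0.172], [-5, 12, 4], -1], [[0, 0, 0.172], [-3, 12, 4], -1], [[0, 0, 0], [0, 0, 0], -1]]'

```text
time_s: 13.08
ee_pos: [0.5226, -0.0627, 0.2009]
tool_rot: [-3.141, 0.001, 0.242]
ft_force: [-0.7, 0.3, 0.4]
finger_gap: 0.0928
finger_force: 0.0
```

```bash
python3 - <<'E'
from h import *
im=snap("wrist","w5");t=snap("top","t5");s=snap("side","s5");st=status.get_state();print(st["ee_pos"],st["tool_rot"],st["finger_gap"],st["time_s"])
a=cv2.resize(im[:,:,::-1],None,fx=.625,fy=.625);b=cv2.resize(s[160:400,240:500,::-1],None,fx=1.5,fy=1.25)
c=np.zeros((300,800,3),np.uint8);c[:,:400]=a;c[:,400:790]=b;cv2.imwrite("pics/c5.png",cv2.resize(c,None,fx=1,fy=1))
E
```

```text
[ 0.52272645 -0.06238087  0.20178029] [-3.14127787e+00  1.64726510e-04  2.45041024e-01] 0.09332111024752333 13.225
```

View pics/c5.png

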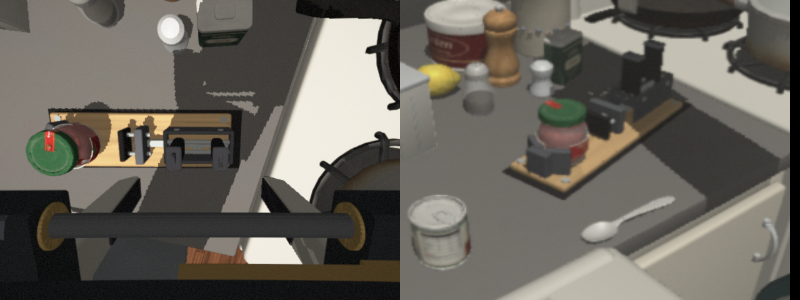

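The wrist view shows both grips standing between the fingers, with tops near full-frame (277,262) and (363,262). The side view shows the jar seated and upright in the V.

```bash
python3 - <<'E'
from h import *
np.set_printoptions(precision=4,suppress=True)
im=viewer.get_image("wrist")
P=status.get_state()["ee_pos"];a=1.81;cx=np.array([np.cos(a),np.sin(a)]);cy=np.array([-cx[1],cx[0]])
for q in["grip_front","grip_rear"]:
  for m in viewer.masks_of("wrist",q)[:2]: print(q,round(m["p"],2),m["bbox"])
for c,n in (("wrist",(277,262)),("wrist",(363,262))): 
  q=atz(c,n,.123)[:2]-P[:2];print(q@cx,q@cy)
for x in(-.026,.026):
  print(proj("wrist",np.r_[P[:2]+x*cx,.123]))
cv2.imwrite("pics/c6.png",cv2.resize(im[160:300,180:400,::-1],None,fx=3.5,fy=3.5))
E
```

```text
grip_front 0.85 [258.8, 222.9, 295.5, 272.5]
grip_rear 0.93 [337.2, 218.8, 364.0, 272.0]
grip_rear 0.58 [72.8, 177.2, 376.4, 274.9]
0.029600419440454027 0.005893871804365345
-0.029754668197736363 0.0056557035841398135
[357.7914 254.0679]
[282.0341 253.7728]
```

View pics/c6.png

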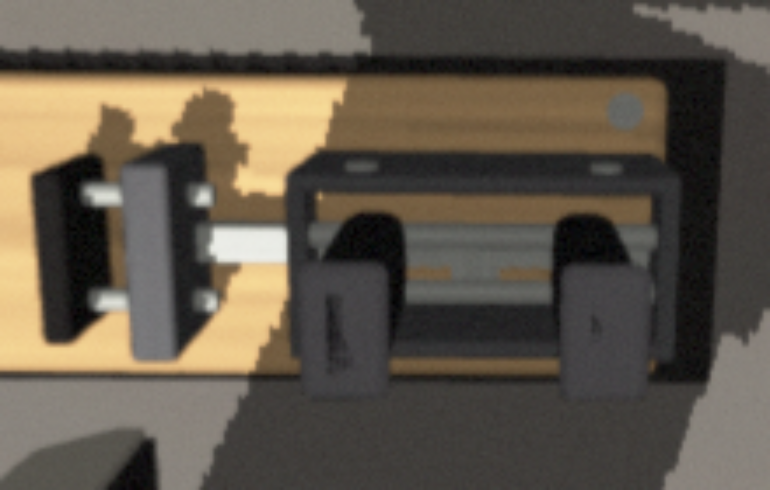

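The grip tops' mid-point is about 3 mm towards +x of the clamp from the TCP. I'll correct for that and descend.

Emit:
servo_tool --steps '[[[0, 0, 0], [0, -3, 40], -1], [[0, 0, 0], [0, 0, 40], -1], [[0, 0, 0], [0, 0, 36], -1], [[0, 0, 0], [0, 0, 10], -1], [[0, 0, 0], [0, 0, 0], -0.45]]'

```text
time_s: 14.0
ee_pos: [0.5222, -0.0602, 0.0764]
tool_rot: [-3.142, 0.0, 0.241]
ft_force: [0.6, -0.9, 0.0]
finger_gap: 0.0869
finger_force: 0.0
```

Emit:
servo_tool --steps '[[[0, 0, 0], [0, 0, 0], -0.45], [[0, 0, 0], [0, 0, 0], -0.45], [[0, 0, 0], [0, 0, 0], -0.45]]'

```text
time_s: 14.38
ee_pos: [0.5226, -0.0596, 0.0773]
tool_rot: [-3.141, -0.002, 0.241]
ft_force: [-1.6, 5.7, 4.1]
finger_gap: 0.0678
finger_force: 3.9
```

Emit:
servo_tool --steps '[[[0, 0, 0], [0, -1, 0], -0.2], [[0, 0, 0], [0, 0, 0], -0.2], [[0, 0, 0], [0, 0, 0], -0.2]]'

```text
time_s: 14.75
ee_pos: [0.5225, -0.0596, 0.077]
tool_rot: [3.14, -0.002, 0.241]
ft_force: [2.4, -1.2, 4.8]
finger_gap: 0.0564
finger_force: 4.1
```

Emit:
servo_tool --steps '[[[0, 0, 0], [0, -0.5, 0], 0.03], [[0, 0, 0], [0, 0, 0], 0.03], [[0, 0, 0], [0, 0, 0], 0.03]]'

```text
time_s: 15.12
ee_pos: [0.5225, -0.0595, 0.077]
tool_rot: [3.14, -0.002, 0.241]
ft_force: [2.5, -6.1, 5.2]
finger_gap: 0.0457
finger_force: 11.0
```

Emit:
servo_tool --steps '[[[0, 0, 0], [0, 1, 0], 0.03], [[0, 0, 0], [0, 0, 0], 0.03]]'

```text
time_s: 15.38
ee_pos: [0.5225, -0.0596, 0.0769]
tool_rot: [-3.142, -0.002, 0.241]
ft_force: [0.1, 2.3, 6.9]
finger_gap: 0.0459
finger_force: 10.4
```

```bash
python3 - <<'E'
from h import *
for c in("wrist","top","side"):
  im=snap(c,c+"7")
  for q in("jaw","jar"):
    print(c,q,[(round(r["p"],2),np.round(r["bbox"])) for r in viewer.recognise(c,q)[:2]])
E
```

```text
wrist jaw [(0.63, array([ 64., 228., 363., 310.]))]
wrist jar [(0.6, array([  0., 219.,  76., 341.]))]
top jaw [(0.59, array([346., 250., 370., 278.]))]
top jar [(0.68, array([308., 254., 341., 283.]))]
side jaw [(0.91, array([363., 243., 397., 275.])), (0.64, array([295., 162., 321., 231.]))]
side jar [(0.82, array([332., 239., 369., 290.])), (0.73, array([399., 193., 414., 227.]))]
```

```bash
python3 - <<'E'
import cv2,numpy as np
w=cv2.imread("pics/wrist7.png");s=cv2.imread("pics/side7.png");t=cv2.imread("pics/top7.png")
c=np.zeros((600,800,3),np.uint8)
c[:300]=cv2.resize(w[180:345,0:440],(800,300),interpolation=cv2.INTER_CUBIC)
c[300:,:400]=cv2.resize(s[225:300,325:425],(400,300),interpolation=cv2.INTER_CUBIC)
c[300:,400:]=cv2.resize(t[220:300,295:402],(400,300),interpolation=cv2.INTER_CUBIC)
cv2.imwrite("pics/c7.png",c)
E
```

```text
(no output)
```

View pics/c7.png

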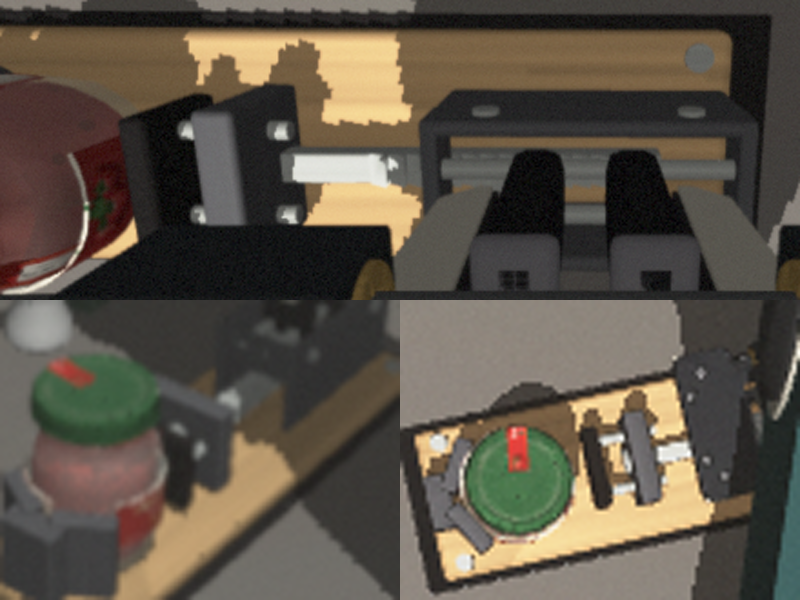

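The wrist crop shows the jaw moved forward. In the top crop the pad is still at or just short of the jar, so contact is unclear. I'll probe it with the force against the gap.

Emit:
servo_tool --steps '[[[0, 0, 0], [0, 0, 0], -0.01], [[0, 0, 0], [0, 0, 0], -0.01]]'

```text
time_s: 16.08
ee_pos: [0.5219, -0.0596, 0.0759]
tool_rot: [-3.141, 0.0, 0.241]
ft_force: [-0.2, 1.9, 0.8]
finger_gap: 0.047
finger_force: 1.0
```

Emit:
servo_tool --steps '[[[0, 0, 0], [0, 0, 0], -0.06], [[0, 0, 0], [0, 0, 0], -0.06]]'

```text
time_s: 16.32
ee_pos: [0.5219, -0.0597, 0.0757]
tool_rot: [-3.141, 0.0, 0.241]
ft_force: [0.1, 2.0, 0.3]
finger_gap: 0.0491
finger_force: 0.7
```

Emit:
servo_tool --steps '[[[0, 0, 0], [0, 0, 0], -0.5], [[0, 0, 0], [0, 0, 0], -0.5], [[0, 0, 0], [0, 0, 0], -0.5], [[0, 0, 0], [0, 0, 0], -0.4], [[0, 0, 0], [0, 0, 0], -0.4]]'

```text
time_s: 16.95
ee_pos: [0.522, -0.0598, 0.0759]
tool_rot: [3.142, -0.0, 0.241]
ft_force: [0.2, -0.1, -0.2]
finger_gap: 0.0651
finger_force: 0.0
```

Emit:
servo_tool --steps '[[[0, 0, 0], [0, 0, 0], -0.32], [[0, 0, 0], [0, 0, 0], -0.32]]'

```text
time_s: 17.2
ee_pos: [0.5219, -0.0597, 0.0758]
tool_rot: [-3.142, 0.0, 0.241]
ft_force: [-0.1, 0.2, -0.4]
finger_gap: 0.0614
finger_force: 0.2
```

Emit:
servo_tool --steps '[[[0, 0, 0], [0, 0, 0], -0.24], [[0, 0, 0], [0, 0, 0], -0.24]]'

```text
time_s: 17.45
ee_pos: [0.5219, -0.0597, 0.0758]
tool_rot: [-3.141, 0.0, 0.241]
ft_force: [-0.2, 1.3, -0.1]
finger_gap: 0.0579
finger_force: 3.9
```

Emit:
servo_tool --steps '[[[0, 0, 0], [0, 0, 0], -0.18], [[0, 0, 0], [0, 0, 0], -0.18]]'

```text
time_s: 17.7
ee_pos: [0.5219, -0.0597, 0.0759]
tool_rot: [-3.141, -0.0, 0.241]
ft_force: [0.7, 2.1, -0.7]
finger_gap: 0.0557
finger_force: 3.9
```

Emit:
servo_tool --steps '[[[0, 0, 0], [0, 0, 0], -0.13], [[0, 0, 0], [0, 0, 0], -0.13]]'

```text
time_s: 17.95
ee_pos: [0.5219, -0.0597, 0.0758]
tool_rot: [-3.141, 0.0, 0.241]
ft_force: [-0.9, 1.2, 0.8]
finger_gap: 0.0529
finger_force: 3.9
```

Emit:
servo_tool --steps '[[[0, 0, 0], [0, 0, 0], -0.09], [[0, 0, 0], [0, 0, 0], -0.09]]'

```text
time_s: 18.2
ee_pos: [0.5219, -0.0597, 0.0758]
tool_rot: [-3.141, -0.0, 0.241]
ft_force: [-1.7, 2.2, -0.0]
finger_gap: 0.0504
finger_force: 4.1
```

Emit:
servo_tool --steps '[[[0, 0, 0], [0, 0, 0], -0.06], [[0, 0, 0], [0, 0, 0], -0.06]]'

```text
time_s: 18.45
ee_pos: [0.5219, -0.0597, 0.0758]
tool_rot: [-3.142, 0.0, 0.241]
ft_force: [-0.6, 2.7, -0.2]
finger_gap: 0.0495
finger_force: 3.9
```

Emit:
servo_tool --steps '[[[0, 0, 0], [0, 0, 0], -0.03], [[0, 0, 0], [0, 0, 0], -0.03]]'

```text
time_s: 18.7
ee_pos: [0.522, -0.0597, 0.0759]
tool_rot: [-3.142, -0.0, 0.241]
ft_force: [-0.7, 3.5, 0.4]
finger_gap: 0.0481
finger_force: 4.2
```

Emit:
servo_tool --steps '[[[0, 0, 0], [0, 0, 0], 0.0], [[0, 0, 0], [0, 0, 0], 0.0]]'

```text
time_s: 18.95
ee_pos: [0.522, -0.0597, 0.0758]
tool_rot: [-3.142, 0.0, 0.241]
ft_force: [-0.6, 4.3, -1.4]
finger_gap: 0.0467
finger_force: 6.5
```

Emit:
servo_tool --steps '[[[0, 0, 0], [0, -0.6, 0], 0.0], [[0, 0, 0], [0, 0, 0], 0.0]]'

```text
time_s: 19.2
ee_pos: [0.5219, -0.0596, 0.0759]
tool_rot: [3.141, -0.0, 0.241]
ft_force: [1.2, -5.1, -1.2]
finger_gap: 0.0465
finger_force: 6.4
```

```bash
python3 - <<'E'
from h import *
t=snap("top","t8");s=snap("side","s8")
ref={"top":cv2.imread("pics/top7.png"),"side":cv2.imread("pics/side7.png")}
# shift of the jaw block (and pad) since the first squeeze, by template matching at 8x
for c,im,b in (("top",t,(358,248,374,276)),("side",s,(370,243,398,275)),("side",s,(388-22,255,374,275))):
    a=cv2.resize(ref[c][b[1]:b[3],b[0]:b[2]],None,fx=8,fy=8,interpolation=cv2.INTER_CUBIC)
    I=im[b[1]-15:b[3]+15,b[0]-20:b[2]+20,::-1]
    m=cv2.matchTemplate(cv2.resize(I,None,fx=8,fy=8,interpolation=cv2.INTER_CUBIC),a,cv2.TM_CCOEFF_NORMED)
    _,v,_,l=cv2.minMaxLoc(m);print(c,v,l[0]/8-20,l[1]/8-15)
p=np.array([.497,.04,.06]);cx=np.array([np.cos(1.81),np.sin(1.81),0])
print([(proj(c,p+.01*cx)-proj(c,p)) for c in("top","side")])
E
```

```text
top 0.7752926349639893 -4.875 1.125
side 0.8937594294548035 -2.875 2.125
side 0.6820846199989319 5.75 -1.5
[array([-4.80680041,  1.07564657]), array([-3.09692601,  2.38484492])]
```

Image matching says the jaw advanced about 10 mm more, so the pad is at or near contact. The grips are close to their stops, so I'll reopen and take a fresh stroke.

Emit:
servo_tool --steps '[[[0, 0, 0], [0, 0.3, 0], -0.5], [[0, 0, 0], [0, 0, 0], -0.5], [[0, 0, 0], [0, 0, 0], -0.5], [[0, 0, 0], [0, 0, 0], -0.4], [[0, 0, 0], [0, 0, 0], -0.4]]'

```text
time_s: 19.92
ee_pos: [0.5218, -0.0594, 0.0758]
tool_rot: [-3.141, 0.0, 0.241]
ft_force: [0.1, -0.5, 0.9]
finger_gap: 0.0653
finger_force: 0.0
```

Emit:
servo_tool --steps '[[[0, 0, 0], [0, 0, 0], -0.32], [[0, 0, 0], [0, 0, 0], -0.32]]'

```text
time_s: 20.18
ee_pos: [0.5219, -0.0595, 0.0759]
tool_rot: [3.142, -0.0, 0.241]
ft_force: [0.6, 0.3, -0.3]
finger_gap: 0.0616
finger_force: 0.2
```

Emit:
servo_tool --steps '[[[0, 0, 0], [0, 0, 0], -0.26], [[0, 0, 0], [0, 0, 0], -0.26]]'

```text
time_s: 20.42
ee_pos: [0.5219, -0.0597, 0.0759]
tool_rot: [3.141, -0.0, 0.241]
ft_force: [0.9, -3.8, 0.0]
finger_gap: 0.0591
finger_force: 5.7
```

Emit:
servo_tool --steps '[[[0, 0, 0], [0, 0, 0], -0.22], [[0, 0, 0], [0, 0, 0], -0.22]]'

```text
time_s: 20.68
ee_pos: [0.5219, -0.0596, 0.0759]
tool_rot: [3.141, -0.0, 0.241]
ft_force: [1.3, -4.3, -0.2]
finger_gap: 0.0574
finger_force: 7.2
```

Emit:
servo_tool --steps '[[[0, 0, 0], [0, 0, 0], -0.17], [[0, 0, 0], [0, 0, 0], -0.17], [[0, 0, 0], [0, 0, 0], -0.17]]'

```text
time_s: 21.05
ee_pos: [0.5219, -0.0596, 0.0759]
tool_rot: [3.141, -0.0, 0.241]
ft_force: [0.7, -4.7, -1.0]
finger_gap: 0.0548
finger_force: 9.6
```

Emit:
servo_tool --steps '[[[0, 0, 0], [0, 0.2, 0], -0.14], [[0, 0, 0], [0, 0, 0], -0.14], [[0, 0, 0], [0, 0, 0], -0.14]]'

```text
time_s: 21.42
ee_pos: [0.5219, -0.0597, 0.0758]
tool_rot: [3.142, 0.0, 0.241]
ft_force: [0.5, -4.3, -0.2]
finger_gap: 0.0532
finger_force: 10.9
```

Emit:
servo_tool --steps '[[[0, 0, 0], [0, 0.4, 0], -0.14], [[0, 0, 0], [0, 0, 0], -0.14], [[0, 0, 0], [0, 0, 0], -0.14]]'

```text
time_s: 21.8
ee_pos: [0.5219, -0.0597, 0.0758]
tool_rot: [-3.141, 0.0, 0.241]
ft_force: [-0.9, 2.1, 0.7]
finger_gap: 0.0531
finger_force: 10.5
```

```bash
python3 - <<'E'
from h import *
print(status.get_state()["finger_force"],status.get_state()["finger_gap"],status.get_state()["ft_force"])
t=snap("top","t9");s=snap("side","s9")
# 1-D brightness profiles along the clamp axis through jar-pad-jaw: start, after squeeze 1, now
cx=np.array([np.cos(1.81),np.sin(1.81),0]);cy=np.array([-cx[1],cx[0],0]);S=np.array([.4812,.1108,0])
def edges(c,im,off,z):
    out=[]
    d=np.arange(-.11,-.02,.0005)
    acc=0
    for o in off:
        P=np.array([proj(c,S+x*cx+o*cy+[0,0,z]) for x in d]).astype(np.float32)
        acc=acc+cv2.remap(im.astype(np.float32).mean(2),P[:,0].copy()[None],P[:,1].copy()[None],cv2.INTER_CUBIC)[0]
    acc/=len(off);return d,acc
for name in("t4","top7","t9"):
    im=cv2.imread("pics/"+name+".png");d,a=edges("top",im,np.arange(-.02,-.012,.002),.060)
    print(name,[f"{round(-x*1000)}:{int(v)}" for x,v in zip(d[::4],a[::4])])
E
```

```text
10.519135147333145 0.053115037467549975 [-0.92380248  2.10016327  0.69732467]
t4 ['110:104', '108:103', '106:104', '104:103', '102:102', '100:103', '98:102', '96:101', '94:102', '92:101', '90:101', '88:100', '86:100', '84:101', '82:99', '80:99', '78:100', '76:98', '74:99', '72:97', '70:98', '68:98', '66:97', '64:97', '62:97', '60:97', '58:95', '56:96', '54:95', '52:95', '50:96', '48:96', '46:94', '44:94', '42:94', '40:93', '38:93', '36:94', '34:95', '32:90', '30:78', '28:46', '26:36', '24:87', '22:105']
top7 ['110:64', '108:65', '106:63', '104:63', '102:65', '100:58', '98:68', '96:173', '94:197', '92:195', '90:193', '88:193', '86:195', '84:187', '82:123', '80:107', '78:85', '76:87', '74:103', '72:105', '70:109', '68:115', '66:94', '64:51', '62:83', '60:119', '58:107', '56:102', '54:108', '52:114', '50:83', '48:44', '46:46', '44:43', '42:40', '40:69', '38:93', '36:89', '34:88', '32:89', '30:85', '28:78', '26:75', '24:75', '22:89']
t9 ['110:65', '108:64', '106:66', '104:65', '102:64', '100:59', '98:68', '96:174', '94:198', '92:194', '90:194', '88:193', '86:194', '84:194', '82:193', '80:192', '78:193', '76:193', '74:195', '72:185', '70:111', '68:110', '66:105', '64:111', '62:89', '60:92', '58:105', '56:108', '54:111', '52:115', '50:79', '48:54', '46:96', '44:111', '42:111', '40:89', '38:59', '36:42', '34:36', '32:34', '30:43', '28:68', '26:78', '24:76', '22:86']
```

Profiles from the top view separate the jaw's shift from the pad's. Before the last small squeeze I'll refine both by 1-D correlation.

```bash
cat > prof.py <<'E'
from h import *
cx=np.array([np.cos(1.81),np.sin(1.81),0]);cy=np.array([-cx[1],cx[0],0]);S=np.array([.4812,.1108,0])
d=np.arange(-.115,-.015,.0002)
def prof(c,im,o):
    P=np.array([proj(c,S+x*cx+o*cy+[0,0,.06]) for x in d]).astype(np.float32)
    return cv2.remap(im.astype(np.float32).mean(2),P[:,0].copy()[None],P[:,1].copy()[None],cv2.INTER_CUBIC)[0]
def shift(c,A,B,offs,lo,hi):
    i=np.where((d>=lo)&(d<=hi))[0];r=[]
    a=np.r_[tuple(prof(c,A,o)[i] for o in offs)];pb=[prof(c,B,o) for o in offs]
    for k in range(30,110):
        if i[-1]+k>=len(d): break
        r.append((np.corrcoef(a,np.r_[tuple(p[i+k] for p in pb)])[0,1],k*.2))
    return max(r)
def report(new):
  for c,old in(("top","top7"),("side","side7")):
    A=cv2.imread(f"pics/{old}.png");B=cv2.imread(f"pics/{new[c]}.png")
    for nm,offs in(("all",np.arange(-.022,.0221,.002)),("L",np.arange(-.022,-.01,.002)),("R",np.arange(.01,.0221,.002)),("mid",np.arange(-.008,.0081,.002))):
        print(c,nm,"jaw",shift(c,A,B,offs,-.079,-.060),"padback",shift(c,A,B,offs,-.055,-.046),"pad",shift(c,A,B,offs,-.055,-.038),"pins",shift(c,A,B,offs,-.090,-.080))
E
python3 -c "
from prof import *
report({'top':'t9','side':'s9'})"
```

```text
Traceback (most recent call last):
  File "prof.py", line 18, in report
    print(c,nm,"jaw",shift(c,A,B,offs,-.079,-.060),"padback",shift(c,A,B,offs,-.055,-.046),"pad",shift(c,A,B,offs,-.055,-.038),"pins",shift(c,A,B,offs,-.090,-.080))
                     ~~~~~^^^^^^^^^^^^^^^^^^^^^^^^
  File "prof.py", line 9, in shift
    a=np.r_[tuple(prof(c,A,o)[i] for o in offs)];pb=[prof(c,B,o) for o in offs]
            ~~~~~^^^^^^^^^^^^^^^^^^^^^^^^^^^^^^
  File "prof.py", line 9, in <genexpr>
    a=np.r_[tuple(prof(c,A,o)[i] for o in offs)];pb=[prof(c,B,o) for o in offs]
                  ~~~~^^^^^^^
  File "prof.py", line 5, in prof
    P=np.array([proj(c,S+x*cx+o*cy+[0,0,.06]) for x in d]).astype(np.float32)
                ~~~~^^^^^^^^^^^^^^^^^^^^^^^^^
  File "h.py", line 14, in proj
    c=viewer.calibration(cam);K=np.array(c["K"])
ValueError: time passes only in moves, steps and waits
```

```bash
sed -i 's/viewer.calibration(cam)/calib(cam)/' h.py; cat >> h.py <<'E'
_c={}
def calib(cam):
    if cam not in _c: _c[cam]=viewer.calibration(cam)
    return _c[cam]
E
python3 -c "
from prof import *
report({'top':'t9','side':'s9'})"
```

```text
top all jaw (np.float64(0.878195219822098), 15.4) padback (np.float64(0.9120065264007485), 12.0) pad (np.float64(0.7888983616786082), 11.600000000000001) pins (np.float64(0.8858784175778425), 10.0)
top L jaw (np.float64(0.8967029685797339), 15.600000000000001) padback (np.float64(0.9650927359125518), 10.0) pad (np.float64(0.9032852612918499), 10.600000000000001) pins (np.float64(0.8206622770509809), 11.4)
top R jaw (np.float64(0.9107536453365845), 15.4) padback (np.float64(0.9686471776062643), 12.4) pad (np.float64(0.8472250585719282), 12.0) pins (np.float64(0.8825188633808196), 8.8)
top mid jaw (np.float64(0.8432124768685733), 15.4) padback (np.float64(0.8741744987987035), 12.0) pad (np.float64(0.632034488454842), 11.4) pins (np.float64(0.9809470751706577), 9.8)
side all jaw (np.float64(0.8429447675213538), 15.4) padback (np.float64(0.6300275545325706), 17.8) pad (np.float64(0.27522250467277254), 6.0) pins (np.float64(0.9195851498749383), 6.0)
side L jaw (np.float64(0.17036851816296222), 7.2) padback (np.float64(0.28584178829776025), 10.8) pad (np.float64(0.08185032817433009), 6.0) pins (np.float64(0.12668708732824224), 6.0)
side R jaw (np.float64(0.9966792236028627), 15.8) padback (np.float64(0.8672269939288224), 17.2) pad (np.float64(0.30932127425362166), 18.8) pins (np.float64(0.8113774486199479), 6.0)
side mid jaw (np.float64(0.6133099286080114), 15.4) padback (np.float64(0.5797820228687696), 13.200000000000001) pad (np.float64(0.39313684078758243), 13.8) pins (np.float64(0.7398635282004811), 6.0)
```

Emit:
servo_tool --steps '[[[0, 0, 0], [0, 0, 0], -0.11], [[0, 0, 0], [0, 0, 0], -0.09], [[0, 0, 0], [0, 0, 0], -0.09], [[0, 0, 0], [0, 0, 0], -0.09]]'

```text
time_s: 22.4
ee_pos: [0.522, -0.0598, 0.0758]
tool_rot: [-3.141, 0.0, 0.241]
ft_force: [-2.3, 5.6, 0.9]
finger_gap: 0.0514
finger_force: 13.2
```

```bash
python3 -c "
from prof import *
t=snap('top','t10');s=snap('side','s10')
print(status.get_state()['finger_force'],status.get_state()['finger_gap'],status.get_state()['time_s'])
report({'top':'t10','side':'s10'})"
```

```text
13.16360056400299 0.051560759332573425 22.5
top all jaw (np.float64(0.865094721459308), 17.400000000000002) padback (np.float64(0.9129256303607979), 12.0) pad (np.float64(0.7962592556145333), 11.8) pins (np.float64(0.9289386145379476), 10.4)
top L jaw (np.float64(0.8724112535054142), 17.6) padback (np.float64(0.9449832791103618), 10.4) pad (np.float64(0.8914279440993343), 10.8) pins (np.float64(0.8186852331678204), 11.4)
top R jaw (np.float64(0.9289008307812248), 17.0) padback (np.float64(0.9687717229521009), 12.200000000000001) pad (np.float64(0.8411828620630971), 12.0) pins (np.float64(0.9891676900902814), 10.4)
top mid jaw (np.float64(0.8311750302350658), 17.400000000000002) padback (np.float64(0.8757268430258801), 12.200000000000001) pad (np.float64(0.6553915214559249), 11.600000000000001) pins (np.float64(0.9843091340355067), 9.8)
side all jaw (np.float64(0.8218692126301508), 17.0) padback (np.float64(0.649243789753062), 17.8) pad (np.float64(0.24026434883352468), 6.0) pins (np.float64(0.9116909071959282), 6.0)
side L jaw (np.float64(0.18408345040971724), 6.0) padback (np.float64(0.39007979815616284), 11.0) pad (np.float64(0.02950979183663332), 6.0) pins (np.float64(0.02625457936372203), 6.0)
side R jaw (np.float64(0.994303481449403), 17.2) padback (np.float64(0.8858276361489577), 17.400000000000002) pad (np.float64(0.30916328195404713), 18.8) pins (np.float64(0.7993535127679949), 6.0)
side mid jaw (np.float64(0.561136355854371), 17.2) padback (np.float64(0.5441177874072481), 13.600000000000001) pad (np.float64(0.3767716519706771), 14.0) pins (np.float64(0.724192373140442), 6.0)
```

Emit:
servo_tool --steps '[[[0, 0, 0], [0, 0, 0], -0.09], [[0, 0, 0], [0, 0, 0], -0.09], [[0, 0, 0], [0, 0, 0], -0.09], [[0, 0, 0], [0, 0, 0], -0.09], [[0, 0, 0], [0, 0, 0], -0.09]]'

```text
time_s: 23.12
ee_pos: [0.522, -0.0598, 0.0758]
tool_rot: [-3.141, 0.0, 0.241]
ft_force: [-1.1, 5.5, 0.6]
finger_gap: 0.0509
finger_force: 13.2
```

```bash
python3 -c "
from plant import ctrl; print(ctrl.sign_off())"
```

```text
the job is handed in; nothing more can be done
None
```

The jar stands upright, fully home in the V, and is released. The gripper is still squeezing the grips, and the spring pad is pressed in roughly halfway: about 6–8 mm of its 14 mm, judged from a steady 13 N squeeze and the top camera. The job is handed in.

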